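# Set the rolling mill for the next pass

### The arm

A 7-joint arm with a two-finger parallel gripper is mounted at the origin on the work surface. World frame = base frame: x ahead of the robot, y to its left, z up, the work surface at z = 0. Lengths are in m, angles in rad, forces in N, time in s.
With the tool pointing down it reaches from about 0.35 to 0.9 m from the base axis. Payload 8.1 kg.
Tool frame: the origin (TCP) lies between the finger pads; the fingertips stand 17 mm ahead of it and the grasp point (between the pads) lies 2 mm behind it; z points along the fingers, y is the line along which they close (so a half turn about z gives the same grasp; the last joint's range is limited). The gripper opens to 92 mm and grips with 3 to 60 N. Pads are 19 mm wide; open, the fingers measure 130 mm over their backs; the gripper's body (75 mm by 190 mm) begins 47 mm behind the grasp point.
Start: joints at [-1.369, 0.434, 0.025, 1.573, -0.012, 1.134, -0.075], TCP at [0.188, 0.596, 0.244] pointing down, gripper open.
Joint ranges: [-2.62, 2.62], [-0.44, 2.09], [-1.27, 1.32], [0.08, 2.57], [-1.32, 4.46], [0.12, 2], [-2.74, 2.74]. Speed limits (rad/s): [2.22, 2.22, 3.01, 3.01, 3.14, 3.14, 3.14].

### API

Orientations are given as a rotation vector (axis times angle).
In Python, from cell import observe, get_image, calibration, sign_off, look_for, regions_of, landmark_of gives the robot as it stands.
- The arm moves only by the tool jog_arm, never from a script. Its argument "plan" is a list of rows, each an object with "offset": the shift along the tool's x, y, z normalised to -1 to 1, where 1 is 0.15 m, a list of three; "twist": the turn, a rotation vector about the tool's x, y, z normalised to -1 to 1, where 1 is 2 pi rad, a list of three; "fingers": the gripper command: -1 is shut, 1 is fully open, values between are in proportion. In form: [{"offset": [x, y, z], "twist": [ax, ay, az], "fingers": fingers}, ...]. A call has 1 to 20 rows; each row is the pose to reach, as a shift and turn from the pose commanded when the call began, along the tool's axes at that moment, turning the shorter way round; what a row does not reach only later rows make up. A row lasts 1/8 s, in which the tool goes at most 62.5 mm and 10.7 degrees, less where a joint would pass 70% of its speed; a pose out of reach is approached as far as the arm can. A call with a number of a shift or a turn outside -1 to 1 is refused whole. A call with a gripper value outside its range is refused whole. The fingers move at their own pace and stop on an object; "newtons" is the grip in N (left out, the last holds). Time passes only in rows, so rows that repeat a pose let the fingers close. It gives the time, the measured TCP pose, the force, the opening and the grip force at its end, in the units of the state.
- observe(): the state, without advancing time (a new reading comes with each control period).
- get_image(name): name is "scene" or "top"; returns the picture (420x560x3 uint8, red, green, blue); there is no depth.
- calibration(name): a dict with "fov_y" (degrees; the focal length in pixels is half the picture's height over the tangent of half this angle, whatever the lens; pixels are square), "cx", "cy" (the principal point, pixels), "k1" (the pictures are not rectified: a ray, as slopes to the right and down, at radius r is drawn at 1 + k1 r^2 times it, then the intrinsics apply), "position" and "attitude" of the camera in the world. Camera axes: x right, y down, z forward; pixel columns grow to the right and rows downward; lengths in m; the calibration is good to about 2 mm. A picture is of the moment at which its call begins. calibration takes no time and is no camera call.
- sign_off(): hands the job in; it is judged then, once.
Trained networks look in the newest picture that a camera, given by its name, has taken for a name from the list of things; names that differ only in an ending like _2 or _b are one class to them, and where a whole thing is asked for, a point or a joint stands for the part that bears it (a point fixed in the world has none). Each returns a list of dicts, best first, with "conf" (0 to 1); they miss things now and then, are a little off and sometimes report something else, mostly with a low value. They report only what shows in the picture. A call takes as long as a camera call.
- look_for(thing, camera): "box" ([left, top, width, height] as shares, 0 to 1, of the picture: columns of its width, rows of its height, round what is visible of it).
- regions_of(thing, camera): "region" (420x560 bool, what is visible of it) and "box" ([left, top, width, height] as shares, 0 to 1, of the picture: columns of its width, rows of its height, round what is visible of it).
- landmark_of(thing, camera): "at" ([row, column] as shares, 0 to 1, of the picture: columns of its width, rows of its height: a listed point, or the origin of a listed thing).
The state is a dict: "clock": time; "joints": joint angles; "dq": joint speeds; "joint_efforts": joint torques, N m; "position": TCP position; "ee_rot": TCP orientation; "force": force on the tool from outside, world axes, zero at the start; "ft_torque": the same for the moment, N m; "width": opening from 0.0 (shut) to 1.0 (fully open); "gripper_force": force on a finger pad.
Only numpy, scipy, OpenCV 4.12 (cv2) and the standard library are available. Lean on these libraries where they do the work, as an engineer would, in place of code of your own. Each camera call takes 0.05 s, during which the arm holds its last target. There are 200 camera calls.

### The job

Set the jeweller's rolling mill for the next pass: gently push a spoke of its top handle round with a fingertip, clockwise as seen from above, until the pointer stands on the long line of the dial, and stop there without running past it. Push only - do not grip the handle - and leave the handle alone once it is set; the silver strip, steel block, bur stand and graver lying around the mill stay where they are.

Things in the scene. Friction and masses are not known exactly. Their poses are not given: they have to be found in the camera images.
- handle (a joint): turn of the mill's top handle about its vertical axis, rad: 0 = pointer on the long line, negative = still to be turned clockwise (seen from above) by that much, positive = run past it. Starts between -3.3 and -1.0: under one turn clockwise. A stiff screw that stays where it is left: 0.22 N m turns it (3 to 4 N at 65 mm). It lowers the upper roll 2 mm a turn; the rolls would meet at +1.9.
- axis (a point): point on the handle's vertical turning axis, level with the spokes' centre lines (222 mm above the bench). The handle is a steel hub (36 mm diameter, top 234 mm above the bench) with three level round spokes, 10 mm thick, 120 degrees apart, each ending in a black ball of 20 mm diameter centred 82 mm from the axis.
- mill: bench rolling mill, bolted down, green frame, two steel rolls, 86 x 150 mm crown (gear cover on it, top at 190 mm), gearbox and motor on its -y side (up to 144 mm high). Origin on the bench under the handle's axis; feed side -x. Nothing stands higher than the hub. Under the spokes lies the fixed round dial, 104 mm diameter, top face 194 mm above the bench.
- mark (a point): point on the long line of the dial, 47 mm from the axis, 194 mm above the bench. The line is 5 mm wide, 30 mm long, radial, and runs out over a small lug (to 69 mm from the axis, same height) on the mill's feed side, which faces roughly the robot. The 23 other dial lines are short (7 mm), 15 degrees apart.
- pointer_tip (a point): tip of the dark arrow-shaped pointer on the hub, 43 mm from the axis and 3 mm above the dial; it turns with the handle, half-way between two spokes.
- ball_a (a point): centre of the ball of the spoke 60 degrees counter-clockwise of the pointer (seen from above), 222 mm above the bench; 82 mm from the axis. Turns with the handle.
- ball_b (a point): centre of the ball of the spoke opposite the pointer.
- ball_c (a point): centre of the ball of the spoke 60 degrees clockwise of the pointer (seen from above).
- strip: loose strip of silver sheet, 85 x 14 x 4 mm, lying on the bench; origin at the centre of its underside, x along it. Leave it.
- block: loose square steel bench block, 70 x 70 x 20 mm, lying on a fixed round leather cushion (150 mm diameter, 30 mm high); origin at the centre of its underside. Leave it.
- bur_stand: loose round brass bur stand, 68 mm diameter, 34 mm high, with burs standing up to 59 mm; origin at the centre of its underside. Leave it.
- scorper: loose graver with mushroom-shaped wooden handle, 130 mm long, 22 mm high, lying on the bench; origin on the bench under the thin part of the wooden handle, blade along +x. Leave it.

How it is judged:
By the outcome, as a careful person would: the job done as asked, in the order asked, and still so for the second after the job is handed in, with the robot touching nothing.
It also fails if it takes over 45 s, if anything falls off the work surface, if the arm or the gripper's body presses on something with over 40 N, if the wrist force passes 120 N, or if a joint passes its speed limit or range.

## Working session

There is one attempt and no reset: what is moved stays moved. The work goes in short steps, Python scripts to look and compute and a tool call to move; the robot and the scene stay as the last step left them, time stands still between calls to the robot, and variables do not carry over. Pictures are saved under pics/ and viewed, at most 10 in all, crops included, and the job is handed in when it is done.

Besides the shell and the picture viewer there is one more tool, called by a JSON object that holds its "op" and its "data". jog_arm: Moves the arm, as the interface text tells. Scaled input: -1 to 1 covers 0.15 m each way for a shift and 2 pi rad each way for a turn. Its arguments: {"type":"object","properties":{"plan":{"type":"array","items":{"type":"object","properties":{"offset":{"type":"array","items":{"type":"number","minimum":-1,"maximum":1}},"twist":{"type":"array","items":{"type":"number","minimum":-1,"maximum":1}},"fingers":{"type":"number"}}}},"newtons":{"type":"number"}},"required":["plan"]}

```bash
mkdir -p pics
cat > h.py <<'E'
import numpy as np,cv2
from scipy.spatial.transform import Rotation as R
from cell import *
def cam(n):
    c=calibration(n); f=210/np.tan(np.radians(c['fov_y'])/2)
    a=np.array(c['attitude'],float)
    M=a if a.shape==(3,3) else (R.from_rotvec(a).as_matrix() if a.size==3 else R.from_quat(a).as_matrix())
    return c,f,M,np.array(c['position'])
def ray(n,row,col):
    c,f,M,p=cam(n); d=np.array([(col-c['cx'])/f,(row-c['cy'])/f]); u=d.copy()
    for _ in range(30): u=d/(1+c['k1']*(u@u))
    return p,M@np.r_[u,1]
def at_z(n,row,col,z):
    p,d=ray(n,row,col); return p+d*(z-p[2])/d[2]
def proj(n,X):
    c,f,M,p=cam(n); q=M.T@(np.array(X)-p); u=q[:2]/q[2]; u=u*(1+c['k1']*(u@u))
    return u[1]*f+c['cy'],u[0]*f+c['cx']
Z=dict(axis=.222,mark=.194,pointer_tip=.197,ball_a=.222,ball_b=.222,ball_c=.222)
def look(n,things=Z):
    for t in things:
        for r in landmark_of(t,n)[:3]:
            a=r['at']; print(n,t,round(r['conf'],2),np.round([a[0]*420,a[1]*560],1),np.round(at_z(n,a[0]*420,a[1]*560,Z[t]),4))
E
python3 - <<'E'
from h import *
for n in ('scene','top'):
    print(calibration(n)); im=get_image(n); cv2.imwrite(f'pics/{n}0.png',im[:,:,::-1]); look(n)
print(observe())
E
```

```text
{'fov_y': 46.275812176399285, 'cx': 283.7697425124883, 'cy': 207.82762106769005, 'k1': -0.03234349417113323, 'position': array([1.27699654, 0.29116239, 1.06590518]), 'attitude': array([-1.57458159, -2.1283647 ,  0.73522925])}
scene axis 0.87 [185.9 256.5] [0.5986 0.0216 0.222 ]
scene axis 0.19 [177.7 270.3] [0.5658 0.044  0.222 ]
scene mark 0.81 [178.2 272.6] [0.5421 0.0414 0.194 ]
scene pointer_tip 0.79 [182.7 242. ] [ 0.5791 -0.0221  0.197 ]
scene pointer_tip 0.31 [194.  225.2] [ 0.6229 -0.0472  0.197 ]
scene ball_a 0.88 [206.3 282.8] [0.6375 0.0959 0.222 ]
scene ball_a 0.72 [160.4 264.6] [0.5176 0.0142 0.222 ]
scene ball_a 0.65 [193.  223.5] [ 0.6401 -0.0422  0.222 ]
scene ball_b 0.88 [206.3 282.8] [0.6375 0.0959 0.222 ]
scene ball_b 0.72 [160.4 264.6] [0.5176 0.0142 0.222 ]
scene ball_b 0.65 [193.  223.5] [ 0.6401 -0.0422  0.222 ]
scene ball_c 0.88 [206.3 282.8] [0.6375 0.0959 0.222 ]
scene ball_c 0.72 [160.4 264.6] [0.5176 0.0142 0.222 ]
scene ball_c 0.65 [193.  223.5] [ 0.6401 -0.0422  0.222 ]
{'fov_y': 54.88658587520807, 'cx': 280.11277307288987, 'cy': 208.6034882366259, 'k1':
[... 802 characters left out ...]
oints': array([-1.36861831,  0.43445287,  0.02500154,  1.5731486 , -0.01156304,
        1.13399235, -0.07509734]), 'dq': array([ 1.52911878e-03, -8.81808237e-05, -1.47107635e-03, -7.23217115e-04,
       -4.14398155e-04,  1.19352438e-03,  1.30391617e-03]), 'joint_efforts': array([ 2.51736253e-05, -6.67493033e+01,  9.83765647e-01, -3.14757478e+01,
       -6.05459511e-02,  3.25352442e-02, -4.83771018e-06]), 'position': array([0.18759923, 0.59622784, 0.24379109]), 'ee_rot': array([4.76989693e-01, 3.10511450e+00, 2.20110849e-04]), 'force': array([-0.27104403, -0.83535729,  0.53206353]), 'ft_torque': array([ 0.02085314, -0.03340103,  0.02195977]), 'gripper_force': 0.0, 'width': 0.9979980763859824}
```

Run:
```python
import cv2
a=cv2.imread('pics/top0.png')[150:280,250:410];b=cv2.imread('pics/scene0.png')[130:240,190:325]
cv2.imwrite('pics/c1.png',cv2.resize(a,None,fx=4.5,fy=4.5,interpolation=cv2.INTER_CUBIC))
```

```text
(no output)
```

View pics/c1.png

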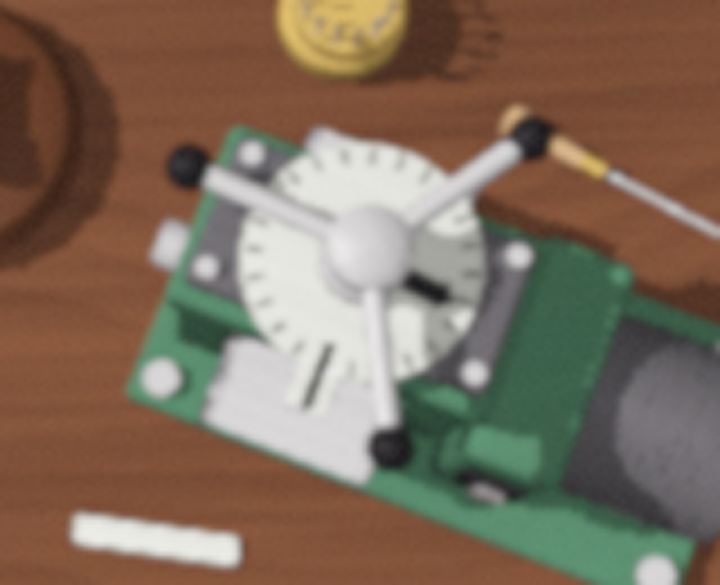

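View pics/top0.png

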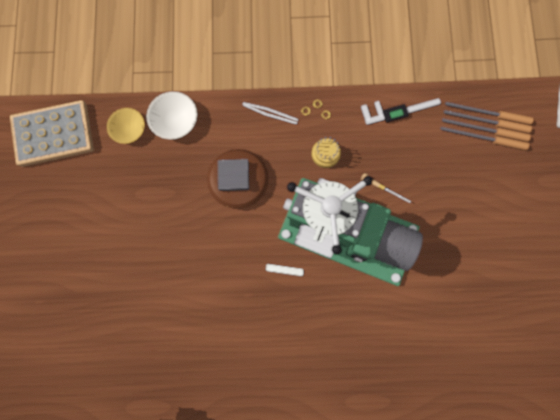

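View pics/scene0.png

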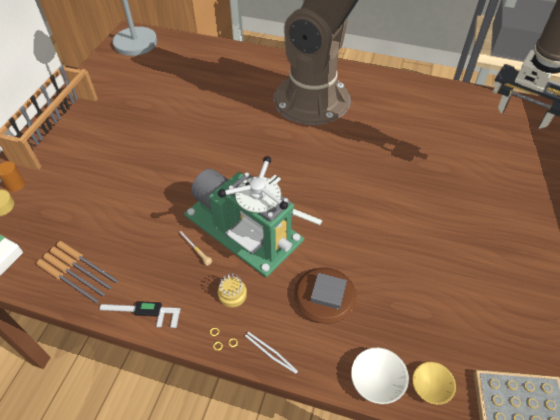

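{"op": "jog_arm", "data": {"plan": [{"offset": [0, 0, -0.4], "twist": [0, 0, 0], "fingers": -1}, {"offset": [-0.85, -0.57, -0.4], "twist": [0, 0, 0], "fingers": -1}, {"offset": [-0.85, -0.57, -0.4], "twist": [0, 0, 0], "fingers": -1}, {"offset": [-0.85, -0.57, -0.4], "twist": [0, 0, 0], "fingers": -1}, {"offset": [-0.85, -0.57, -0.4], "twist": [0, 0, 0], "fingers": -1}]}}

```text
clock: 1.32
position: [0.2858, 0.4744, 0.3043]
ee_rot: [0.484, 3.103, 0.0]
force: [0.2, 0.2, -0.2]
width: 0.504
gripper_force: 0.0
```

```bash
cat >> h.py <<'E'
from scipy.optimize import least_squares
def balls(n):
    B=[]
    for r in landmark_of('ball_a',n):
        q=at_z(n,r['at'][0]*420,r['at'][1]*560,.222)[:2]
        if r['conf']>.3 and all(np.linalg.norm(q-b)>.03 for b in B): B.append(q)
    return np.array(B)
def fit(n,ax=(.597,.022)):
    B=balls(n)
    if len(B)<2: print(n,'balls',B); return
    def e(p):
        d=B-p[:2]; a=np.arctan2(d[:,1],d[:,0])-p[2]; k=np.round(a/(2*np.pi/3))*2*np.pi/3+p[2]
        return np.r_[(d-.082*np.c_[np.cos(k),np.sin(k)]).ravel()*1e3,.3*(p[:2]-ax)*1e3]
    s=min((least_squares(e,[*ax,t]) for t in (0,.7,1.4)),key=lambda s:s.cost)
    print(n,len(B),'axis',s.x[:2].round(4),'spoke deg',np.degrees(s.x[2]).round(1)%120,'cost',round(s.cost,1))
def togo(p,yaw):
    """offset/twist from the present pose to position p with tool y at yaw deg, pointing down"""
    s=observe(); M=R.from_rotvec(s['ee_rot']).as_matrix()
    c,q=np.cos(np.radians(yaw)),np.sin(np.radians(yaw)); T=np.array([[-q,c,0],[c,q,0],[0,0,-1.]])
    return (M.T@(np.array(p)-s['position'])/.15).round(3),(R.from_matrix(M.T@T).as_rotvec()/2/np.pi).round(4)
E
python3 - <<'E'
from h import *
for n in('top','scene'):
    get_image(n);fit(n)
for r in [(226.7,323.3),(233.8,320.7),(241.1,318.4)]: print(at_z('top',*r,.194))
c=at_z('top',150+263/4.5,250+363/4.5,.194);print('dial c',c)
s=observe();print(s['position'],s['ee_rot'],s['width'],s['clock'])
E
```

```text
top 3 axis [0.5958 0.0209] spoke deg 63.1 cost 33.7
scene 3 axis [0.5956 0.0244] spoke deg 64.3 cost 60.8
[0.55959908 0.03793003 0.194     ]
[0.54617154 0.04346239 0.194     ]
[0.53243129 0.04841347 0.194     ]
dial c [0.59445792 0.02225928 0.194     ]
[0.28235711 0.47747551 0.30364291] [-4.73712512e-01 -3.10510868e+00 -4.52015067e-04] 0.3316296051671224 1.525
```

{"op": "jog_arm", "data": {"plan": [{"offset": [-0.98, -0.66, 0], "twist": [0, 0, 0], "fingers": -1}, {"offset": [-0.98, -0.66, 0], "twist": [0, 0, 0], "fingers": -1}, {"offset": [-0.98, -0.66, 0], "twist": [0, 0, 0], "fingers": -1}, {"offset": [-0.98, -0.66, 0], "twist": [0, 0, 0], "fingers": -1}]}}

```text
clock: 2.02
position: [0.3965, 0.3351, 0.3039]
ee_rot: [0.485, 3.103, -0.001]
force: [-0.7, 1.1, -0.7]
width: 0.007
gripper_force: 0.0
```

{"op": "jog_arm", "data": {"plan": [{"offset": [-0.98, -0.66, 0], "twist": [0, 0, 0], "fingers": -1}, {"offset": [-0.98, -0.66, 0], "twist": [0, 0, 0], "fingers": -1}, {"offset": [-0.98, -0.66, 0], "twist": [0, 0, 0], "fingers": -1}, {"offset": [-0.98, -0.66, 0], "twist": [0, 0, 0], "fingers": -1}]}}

```text
clock: 2.52
position: [0.5065, 0.197, 0.3036]
ee_rot: [0.484, 3.103, -0.002]
force: [-0.1, 0.9, 0.6]
width: 0.004
gripper_force: 0.0
```

Run:
```python
from h import *
ax=np.array([.5955,.0225]);f=np.radians(-57);u=np.array([np.cos(f),np.sin(f)]);t=np.array([-u[1],u[0]])
p=ax+.06*u+.044*t;print(p,observe()['position'],togo([*p,.30],33),togo([*p,.224],33))
```

```text
[ 0.66507985 -0.00385612] [0.50652036 0.1969506  0.30360287] (array([-1.415, -0.953,  0.027]), array([-1.000e-04,  3.000e-04,  1.091e-01])) (array([-1.414, -0.953,  0.534]), array([-1.000e-04,  3.000e-04,  1.091e-01]))
```

{"op": "jog_arm", "data": {"plan": [{"offset": [-0.9, -0.6, 0], "twist": [0, 0, 0.109], "fingers": -1}, {"offset": [-0.9, -0.6, 0], "twist": [0, 0, 0.109], "fingers": -1}, {"offset": [-0.9, -0.6, 0], "twist": [0, 0, 0.109], "fingers": -1}, {"offset": [-0.9, -0.6, 0], "twist": [0, 0, 0.109], "fingers": -1}, {"offset": [-0.9, -0.6, 0], "twist": [0, 0, 0.109], "fingers": -1}]}}

```text
clock: 3.15
position: [0.6061, 0.0756, 0.3031]
ee_rot: [-1.486, -2.766, 0.0]
force: [0.2, 0.0, -0.2]
width: 0.004
gripper_force: 0.0
```

Run:
```python
from h import *
print(observe()['position'],togo([.665,-.004,.30],33),togo([.665,-.004,.224],33))
```

```text
[0.60611759 0.07563233 0.30305179] (array([-0.659,  0.034,  0.02 ]), array([-0.0001, -0.0002,  0.0014])) (array([-0.66 ,  0.035,  0.526]), array([-0.0001, -0.0002,  0.0014]))
```

Move over, look, then lower.

{"op": "jog_arm", "data": {"plan": [{"offset": [-0.66, 0.035, 0], "twist": [0, 0, 0.001], "fingers": -1}, {"offset": [-0.66, 0.035, 0], "twist": [0, 0, 0.001], "fingers": -1}, {"offset": [-0.66, 0.035, 0], "twist": [0, 0, 0.001], "fingers": -1}, {"offset": [-0.66, 0.035, 0], "twist": [0, 0, 0.001], "fingers": -1}]}}

```text
clock: 3.65
position: [0.6648, -0.0044, 0.3034]
ee_rot: [-1.494, -2.762, -0.001]
force: [-0.2, 0.1, 0.1]
width: 0.004
gripper_force: 0.0
```

Run:
```python
from h import *
print(observe()['position'],togo([.665,-.004,.224],33))
a=get_image('top')[130:280,250:430,::-1];b=get_image('scene')[110:260,150:330,::-1]
cv2.imwrite('pics/c2.png',cv2.resize(np.hstack([a,b]),(792,330),interpolation=cv2.INTER_CUBIC))
```

```text
[ 0.66475946 -0.00442696  0.30338327] (array([0.001, 0.003, 0.529]), array([ 0.    , -0.0003,  0.0005]))
```

View pics/c2.png

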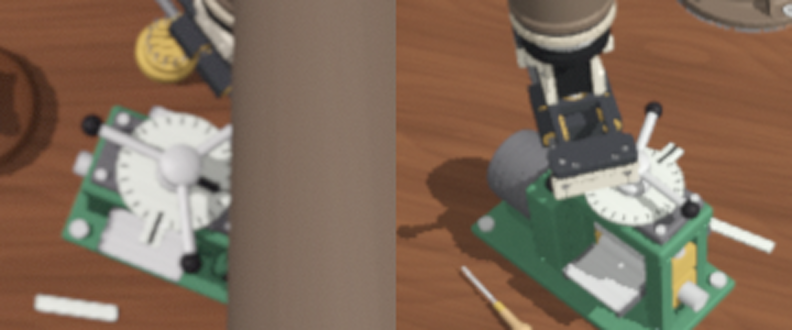

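Run:
```python
from h import *
im=get_image('scene')[:,:,::-1].copy()
s=observe();M=R.from_rotvec(s['ee_rot']).as_matrix();P=s['position']
big=cv2.resize(im[80:220,190:330],None,fx=4.2,fy=4.2,interpolation=cv2.INTER_CUBIC)
for o,c in [((0,0,0),(0,0,255)),((0,0,.017),(0,255,255)),((.0095,.019,.017),(255,0,0)),((-.0095,.019,.017),(255,0,0)),((.0095,-.019,.017),(255,0,255)),((-.0095,-.019,.017),(255,0,255)),((.0375,.095,-.049),(0,255,0)),((-.0375,.095,-.049),(0,255,0)),((.0375,-.095,-.049),(0,128,0)),((-.0375,-.095,-.049),(0,128,0))]:
    r,q=proj('scene',P+M@np.array(o)); cv2.circle(big,(int((q-190)*4.2),int((r-80)*4.2)),4,c,-1)
cv2.imwrite('pics/c3.png',big)
```

```text
(no output)
```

View pics/c3.png

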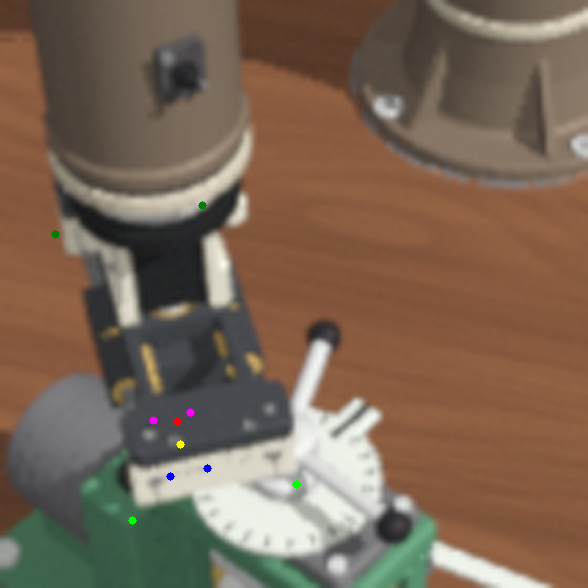

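{"op": "jog_arm", "data": {"plan": [{"offset": [0, 0, 0.27], "twist": [0, 0, 0], "fingers": -1}, {"offset": [0, 0, 0.53], "twist": [0, 0, 0], "fingers": -1}, {"offset": [0, 0, 0.53], "twist": [0, 0, 0], "fingers": -1}, {"offset": [0, 0, 0.53], "twist": [0, 0, 0], "fingers": -1}]}}

```text
clock: 4.3
position: [0.6657, -0.0065, 0.2259]
ee_rot: [1.499, 2.759, 0.002]
force: [0.0, 0.3, -0.2]
width: 0.002
gripper_force: 0.0
```

```bash
cat >> h.py <<'E'
def arc(phis,off,r=.06,ax=(.5955,.0225),z=.224):
    for p,o in zip(phis,off):
        f=np.radians(p);u=np.array([np.cos(f),np.sin(f)]);t=np.array([-u[1],u[0]])
        a,b=togo([*(np.array(ax)+r*u+o*t),z],p+90); print(p,o,a.tolist(),b[2])
E
python3 - <<'E'
from h import *
s=observe();print(s['position'],s['force'])
ph=[-57,-57,-57]+[-57-4*i for i in range(1,18)]
arc(ph,[.036,.030]+[.024]*18)
E
```

```text
[ 0.66569211 -0.00649647  0.2259431 ] [ 0.04513135  0.29723902 -0.24214338]
-57 0.036 [0.017, -0.047, 0.013] -0.0
-57 0.03 [0.017, -0.087, 0.013] -0.0
-57 0.024 [0.017, -0.127, 0.013] -0.0
-61 0.024 [0.007, -0.155, 0.013] 0.0111
-65 0.024 [-0.001, -0.184, 0.013] 0.0222
-69 0.024 [-0.008, -0.214, 0.013] 0.0333
-73 0.024 [-0.012, -0.244, 0.013] 0.0444
-77 0.024 [-0.014, -0.274, 0.013] 0.0555
-81 0.024 [-0.014, -0.304, 0.012] 0.0666
-85 0.024 [-0.011, -0.334, 0.012] 0.0777
-89 0.024 [-0.007, -0.363, 0.012] 0.0889
-93 0.024 [-0.001, -0.393, 0.012] 0.1
-97 0.024 [0.008, -0.422, 0.012] 0.1111
-101 0.024 [0.018, -0.45, 0.012] 0.1222
-105 0.024 [0.03, -0.477, 0.012] 0.1333
-109 0.024 [0.045, -0.504, 0.012] 0.1444
-113 0.024 [0.061, -0.529, 0.012] 0.1555
-117 0.024 [0.078, -0.554, 0.012] 0.1666
-121 0.024 [0.098, -0.577, 0.012] 0.1777
-125 0.024 [0.119, -0.598, 0.012] 0.1889
```

{"op": "jog_arm", "data": {"plan": [{"offset": [0.017, -0.047, 0.01], "twist": [0, 0, 0], "fingers": -1}, {"offset": [0.017, -0.087, 0.01], "twist": [0, 0, 0], "fingers": -1}, {"offset": [0.017, -0.127, 0.01], "twist": [0, 0, 0], "fingers": -1}, {"offset": [0.012, -0.141, 0.01], "twist": [0, 0, 0.0055], "fingers": -1}, {"offset": [0.007, -0.155, 0.01], "twist": [0, 0, 0.0111], "fingers": -1}, {"offset": [0.003, -0.17, 0.01], "twist": [0, 0, 0.0166], "fingers": -1}, {"offset": [-0.001, -0.184, 0.01], "twist": [0, 0, 0.0222], "fingers": -1}, {"offset": [-0.008, -0.214, 0.01], "twist": [0, 0, 0.0333], "fingers": -1}, {"offset": [-0.008, -0.214, 0.01], "twist": [0, 0, 0.0333], "fingers": -1}]}}

```text
clock: 5.42
position: [0.6385, -0.0256, 0.2226]
ee_rot: [-1.782, -2.587, 0.001]
force: [3.1, 1.5, 2.7]
width: 0.005
gripper_force: 1.4
```

Run:
```python
from h import *
s=observe();print(s['position'],s['force'],s['clock'])
for n in('top','scene'): get_image(n);fit(n);
print(balls('top'),balls('scene'))
arc([-69-3*i for i in range(20)],[.024]*20)
```

```text
[ 0.638491   -0.02560184  0.22263793] [3.12176246 1.51665676 2.67037439] 5.425
top 2 axis [0.595  0.0214] spoke deg 50.7 cost 1.3
scene 3 axis [0.6041 0.0409] spoke deg 62.1 cost 981.7
[[0.51495769 0.03505363]
 [0.64586864 0.08440562]] [[0.64764818 0.08626327]
 [0.51505727 0.03365793]
 [0.64501001 0.14638973]]
-69 0.024 [0.002, 0.007, -0.01] -0.0001
-72 0.024 [-0.005, -0.014, -0.01] 0.0082
-75 0.024 [-0.012, -0.036, -0.01] 0.0166
-78 0.024 [-0.018, -0.057, -0.01] 0.0249
-81 0.024 [-0.022, -0.079, -0.01] 0.0332
-84 0.024 [-0.025, -0.102, -0.01] 0.0416
-87 0.024 [-0.027, -0.124, -0.01] 0.0499
-90 0.024 [-0.028, -0.147, -0.01] 0.0582
-93 0.024 [-0.028, -0.169, -0.01] 0.0666
-96 0.024 [-0.027, -0.192, -0.01] 0.0749
-99 0.024 [-0.024, -0.214, -0.01] 0.0832
-102 0.024 [-0.02, -0.236, -0.01] 0.0916
-105 0.024 [-0.015, -0.259, -0.01] 0.0999
-108 0.024 [-0.009, -0.28, -0.01] 0.1082
-111 0.024 [-0.002, -0.302, -0.01] 0.1166
-114 0.024 [0.006, -0.323, -0.01] 0.1249
-117 0.024 [0.016, -0.343, -0.01] 0.1332
-120 0.024 [0.026, -0.363, -0.01] 0.1416
-123 0.024 [0.038, -0.382, -0.01] 0.1499
-126 0.024 [0.05, -0.401, -0.01] 0.1582
```

{"op": "jog_arm", "data": {"plan": [{"offset": [-0.005, -0.014, -0.01], "twist": [0, 0, 0.0082], "fingers": -1}, {"offset": [-0.012, -0.036, -0.01], "twist": [0, 0, 0.0166], "fingers": -1}, {"offset": [-0.018, -0.057, -0.01], "twist": [0, 0, 0.0249], "fingers": -1}, {"offset": [-0.022, -0.079, -0.01], "twist": [0, 0, 0.0332], "fingers": -1}, {"offset": [-0.025, -0.102, -0.01], "twist": [0, 0, 0.0416], "fingers": -1}, {"offset": [-0.027, -0.124, -0.01], "twist": [0, 0, 0.0499], "fingers": -1}, {"offset": [-0.028, -0.147, -0.01], "twist": [0, 0, 0.0582], "fingers": -1}, {"offset": [-0.028, -0.169, -0.01], "twist": [0, 0, 0.0666], "fingers": -1}, {"offset": [-0.027, -0.192, -0.01], "twist": [0, 0, 0.0749], "fingers": -1}, {"offset": [-0.024, -0.214, -0.01], "twist": [0, 0, 0.0832], "fingers": -1}, {"offset": [-0.02, -0.236, -0.01], "twist": [0, 0, 0.0916], "fingers": -1}, {"offset": [-0.015, -0.259, -0.01], "twist": [0, 0, 0.0999], "fingers": -1}, {"offset": [-0.009, -0.28, -0.01], "twist": [0, 0, 0.1082], "fingers": -1}, {"offset": [-0.002, -0.302, -0.01], "twist": [0, 0, 0.1166], "fingers": -1}, {"offset": [0.006, -0.323, -0.01], "twist": [0, 0, 0.1249], "fingers": -1}, {"offset": [0.016, -0.343, -0.01], "twist": [0, 0, 0.1332], "fingers": -1}, {"offset": [0.026, -0.363, -0.01], "twist": [0, 0, 0.1416], "fingers": -1}, {"offset": [0.032, -0.373, -0.01], "twist": [0, 0, 0.146], "fingers": -1}, {"offset": [0.032, -0.373, -0.01], "twist": [0, 0, 0.146], "fingers": -1}]}}

```text
clock: 8.1
position: [0.5848, -0.041, 0.2241]
ee_rot: [2.742, 1.533, -0.0]
force: [3.2, -0.6, -0.4]
width: 0.004
gripper_force: 1.4
```

Run:
```python
from h import *
s=observe();print(s['position'],s['force'],s['clock'])
a=get_image('top');b=get_image('scene')
for n in('top','scene'): fit(n);print(balls(n)); look(n,['pointer_tip','mark','axis'])
arc([-121.5-1.5*i for i in range(14)],[.024]*14)
cv2.imwrite('pics/c4.png',cv2.resize(np.hstack([a[150:270,260:400,::-1],b[130:250,190:330,::-1]]),(798,342),interpolation=cv2.INTER_CUBIC))
```

```text
[ 0.58476545 -0.04100752  0.22414801] [ 3.22068299 -0.59174136 -0.39892084] 8.1
top 2 axis [0.5983 0.0208] spoke deg 118.2 cost 1.9
[[0.6814429  0.01751707]
 [0.55836491 0.09362346]]
top pointer_tip 0.86 [231.8 330. ] [0.5491 0.026  0.197 ]
top mark 0.71 [227.6 320.9] [0.558  0.0426 0.194 ]
top mark 0.57 [225.3 291.3] [0.564  0.0987 0.194 ]
top axis 0.92 [205.  331.5] [0.596  0.0235 0.222 ]
scene 3 axis [0.5979 0.0239] spoke deg 114.9 cost 72.2
[[ 0.55694377 -0.03606378]
 [ 0.67403805  0.01378508]
 [ 0.5627587   0.09428369]]
scene pointer_tip 0.7 [181.3 261.2] [0.5618 0.0196 0.197 ]
scene mark 0.58 [179. 271.] [0.5456 0.0385 0.194 ]
scene axis 0.65 [185.3 258.9] [0.5953 0.0263 0.222 ]
scene axis 0.57 [213.2 242.6] [0.6812 0.0182 0.222 ]
-121.5 0.024 [-0.001, -0.0, 0.001] -0.0003
-123.0 0.024 [-0.005, -0.011, 0.001] 0.0038
-124.5 0.024 [-0.009, -0.021, 0.001] 0.008
-126.0 0.024 [-0.013, -0.032, 0.001] 0.0122
-127.5 0.024 [-0.016, -0.043, 0.001] 0.0163
-129.0 0.024 [-0.019, -0.054, 0.001] 0.0205
-130.5 0.024 [-0.022, -0.065, 0.001] 0.0247
-132.0 0.024 [-0.024, -0.076, 0.001] 0.0288
-133.5 0.024 [-0.026, -0.087, 0.001] 0.033
-135.0 0.024 [-0.028, -0.098, 0.001] 0.0372
-136.5 0.024 [-0.029, -0.109, 0.001] 0.0413
-138.0 0.024 [-0.031, -0.12, 0.001] 0.0455
-139.5 0.024 [-0.032, -0.132, 0.001] 0.0497
-141.0 0.024 [-0.032, -0.143, 0.001] 0.0538
```

View pics/c4.png

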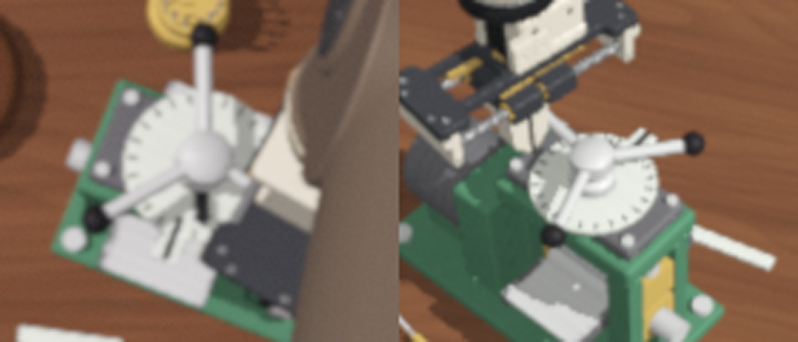

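{"op": "jog_arm", "data": {"plan": [{"offset": [-0.005, -0.011, 0], "twist": [0, 0, 0.0038], "fingers": -1}, {"offset": [-0.009, -0.021, 0], "twist": [0, 0, 0.008], "fingers": -1}, {"offset": [-0.013, -0.032, 0], "twist": [0, 0, 0.0122], "fingers": -1}, {"offset": [-0.016, -0.043, 0], "twist": [0, 0, 0.0163], "fingers": -1}, {"offset": [-0.019, -0.054, 0], "twist": [0, 0, 0.0205], "fingers": -1}, {"offset": [-0.022, -0.065, 0], "twist": [0, 0, 0.0247], "fingers": -1}, {"offset": [-0.024, -0.076, 0], "twist": [0, 0, 0.0288], "fingers": -1}, {"offset": [-0.026, -0.087, 0], "twist": [0, 0, 0.033], "fingers": -1}, {"offset": [-0.028, -0.098, 0], "twist": [0, 0, 0.0372], "fingers": -1}, {"offset": [-0.028, -0.098, 0], "twist": [0, 0, 0.0372], "fingers": -1}]}}

```text
clock: 9.95
position: [0.5698, -0.0368, 0.2242]
ee_rot: [-2.903, -1.201, 0.001]
force: [3.1, -0.8, 0.8]
width: 0.005
gripper_force: 1.4
```

```bash
cat >> h.py <<'E'
def dial(tag,n=8):
    """unwrap the averaged top picture round the dial centre (z .194) to angle (columns, 100..220 deg) x radius"""
    im=np.mean([get_image('top').astype(float) for _ in range(n)],0)
    C=np.array([.595,.0225]); A=np.arange(100,220,.25); Rr=np.arange(20,72,.5)/1e3
    P=np.array([[proj('top',[*(C+r*np.array([np.cos(a),np.sin(a)])),.195]) for a in np.radians(A)] for r in Rr]).astype(np.float32)
    u=cv2.remap(im.astype(np.float32),P[:,:,1],P[:,:,0],cv2.INTER_CUBIC)
    cv2.imwrite(f'pics/{tag}.png',np.vstack([cv2.resize(u[:,:,::-1],(720,260)),cv2.resize(im[195:265,275:375,::-1].astype(np.float32),(720,504)) [:330]]))
    g=u.mean(2); sel=(A>140)&(A<190)
    for lo,hi in((24,40),(34,42),(47,52),(54,67)):
        w=g[int((lo-20)*2):int((hi-20)*2)].mean(0)[sel]; d=np.clip(np.median(w)-25-w,0,None); i=A[sel][w.argmin()]
        k=abs(A[sel]-i)<7; print(lo,hi,'min at',i,'centroid',round((d*A[sel])[k].sum()/max(d[k].sum(),1e-9),2))
E
python3 - <<'E'
from h import *
s=observe();print(s['position'],s['force'],s['clock'])
dial('d1'); fit('top');look('top',['pointer_tip','mark','axis'])
get_image('scene');fit('scene');look('scene',['pointer_tip','mark','axis'])
E
```

```text
[ 0.56978436 -0.0368219   0.22421399] [ 3.09708036 -0.75985956  0.79489785] 9.95Traceback (most recent call last):
  File "<stdin>", line 3, in <module>
  File "h.py", line 51, in dial
    P=np.array([[proj('top',[*(C+r*np.array([np.cos(a),np.sin(a)])),.195]) for a in np.radians(A)] for r in Rr]).astype(np.float32)
                 ~~~~^^^^^^^^^^^^^^^^^^^^^^^^^^^^^^^^^^^^^^^^^^^^^^^^^^^^^
  File "h.py", line 16, in proj
    c,f,M,p=cam(n); q=M.T@(np.array(X)-p); u=q[:2]/q[2]; u=u*(1+c['k1']*(u@u))
            ~~~^^^
  File "h.py", line 5, in cam
    c=calibration(n); f=210/np.tan(np.radians(c['fov_y'])/2)
ValueError: time passes only in moves, steps and waits
```

```bash
sed -i 's/^def cam(n):/import functools\n@functools.lru_cache\ndef cam(n):/' h.py
python3 - <<'E'
from h import *
dial('d1'); fit('top');look('top',['pointer_tip','mark','axis'])
get_image('scene');fit('scene');look('scene',['pointer_tip','mark','axis'])
E
```

```text
24 40 min at 163.75 centroid 163.87
34 42 min at 168.25 centroid 168.36
47 52 min at 189.75 centroid 0.0
54 67 min at 189.75 centroid 0.0
top 3 axis [0.5975 0.0026] spoke deg 113.3 cost 993.9
top pointer_tip 0.81 [230.1 326.4] [0.5525 0.0326 0.197 ]
top mark 0.73 [226.2 320.5] [0.5607 0.0432 0.194 ]
top axis 0.8 [205.1 330.2] [0.5959 0.026  0.222 ]
scene 4 axis [0.6432 0.0349] spoke deg 115.2 cost 15012.9
scene pointer_tip 0.35 [212.7 305.1] [0.6213 0.1431 0.197 ]
scene pointer_tip 0.28 [254.1 202.1] [ 0.7904 -0.0341  0.197 ]
scene mark 0.63 [185.8 295.1] [0.5492 0.0991 0.194 ]
scene mark 0.59 [178.3 274.8] [0.5408 0.0465 0.194 ]
scene mark 0.27 [179.  267.1] [0.5483 0.0298 0.194 ]
scene axis 0.63 [183.7 256.1] [0.5926 0.0187 0.222 ][ WARN:0@5.674] global loadsave.cpp:1063 imwrite_ Unsupported depth image for selected encoder is fallbacked to CV_8U.
```

View pics/d1.png

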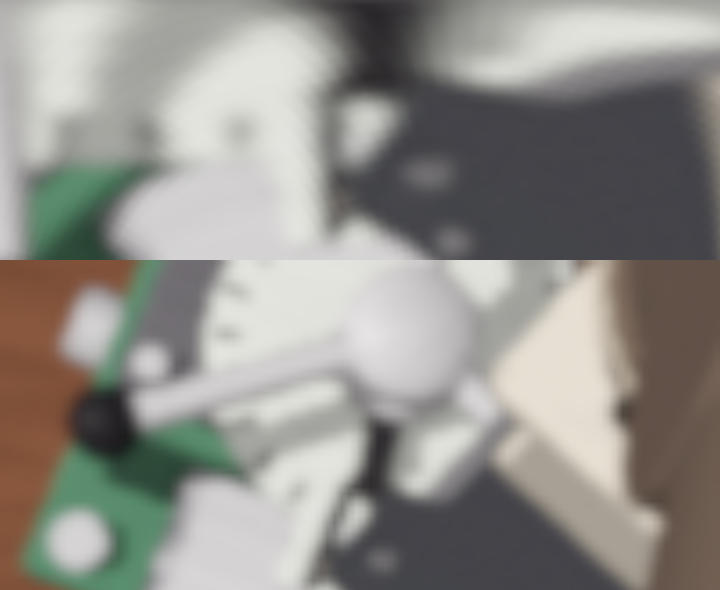

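{"op": "jog_arm", "data": {"plan": [{"offset": [0, 0.3, 0], "twist": [0, 0, 0], "fingers": -1}, {"offset": [0, 0.6, 0], "twist": [0, 0, 0], "fingers": -1}, {"offset": [0, 0.9, 0], "twist": [0, 0, 0], "fingers": -1}, {"offset": [0, 0.9, 0], "twist": [0, 0, 0], "fingers": -1}, {"offset": [0, 0.9, 0], "twist": [0, 0, 0], "fingers": -1}]}}

```text
clock: 11.82
position: [0.6651, -0.1318, 0.2237]
ee_rot: [-2.902, -1.202, 0.001]
force: [-0.8, -0.2, -0.3]
width: 0.007
gripper_force: 0.0
```

```bash
python3 - 2>/dev/null <<'E'
from h import *
dial('d2'); fit('top');look('top',['pointer_tip','mark','axis'])
get_image('scene');fit('scene');look('scene',['pointer_tip','mark','axis']);print(observe()['position'],observe()['clock'])
E
```

```text
24 40 min at 162.75 centroid 162.95
34 42 min at 162.75 centroid 162.35
47 52 min at 155.0 centroid 154.95
54 67 min at 189.75 centroid 188.63
top 3 axis [0.5992 0.0242] spoke deg 103.3 cost 62.5
top pointer_tip 0.75 [229.9 324. ] [0.5531 0.0371 0.197 ]
top pointer_tip 0.35 [230. 367.] [ 0.5506 -0.0438  0.197 ]
top mark 0.59 [227.  318.7] [0.5593 0.0467 0.194 ]
top axis 0.71 [202.4 333.2] [0.6008 0.0202 0.222 ]
scene 3 axis [0.5936 0.0245] spoke deg 105.2 cost 61.9
scene pointer_tip 0.81 [179.4 267.1] [0.5519 0.0311 0.197 ]
scene mark 0.57 [179.6 270.5] [0.5477 0.038  0.194 ]
scene axis 0.71 [184.2 258.9] [0.5922 0.0252 0.222 ]
[ 0.66549081 -0.13238388  0.22419536] 12.675
```

View pics/d2.png

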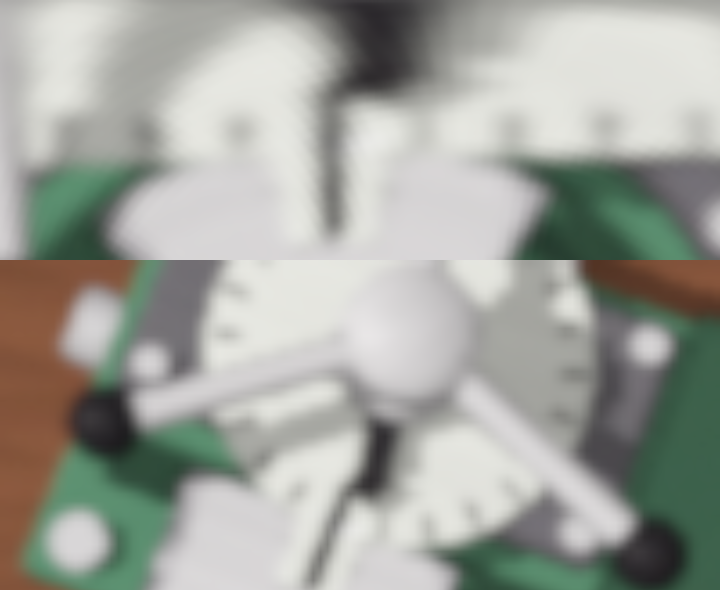

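Run:
```python
from h import *
arc([-132,-134,-135,-136,-137,-138,-139,-139.5,-140],[.03]+[.024]*8)
```

```text
-132 0.03 [0.011, -0.839, 0.001] -0.0084
-134 0.024 [0.003, -0.893, 0.001] -0.0028
-135 0.024 [-0.0, -0.9, 0.001] -0.0
-136 0.024 [-0.003, -0.907, 0.001] 0.0027
-137 0.024 [-0.005, -0.914, 0.001] 0.0055
-138 0.024 [-0.008, -0.921, 0.001] 0.0083
-139 0.024 [-0.01, -0.928, 0.001] 0.0111
-139.5 0.024 [-0.011, -0.932, 0.001] 0.0125
-140 0.024 [-0.012, -0.936, 0.001] 0.0139
```

{"op": "jog_arm", "data": {"plan": [{"offset": [0, -0.3, 0], "twist": [0, 0, 0], "fingers": -1}, {"offset": [0, -0.6, 0], "twist": [0, 0, 0], "fingers": -1}, {"offset": [0, -0.8, 0], "twist": [0, 0, 0], "fingers": -1}, {"offset": [0, -0.86, 0], "twist": [0, 0, 0], "fingers": -1}, {"offset": [0, -0.88, 0], "twist": [0, 0, 0], "fingers": -1}, {"offset": [0, -0.9, 0], "twist": [0, 0, 0], "fingers": -1}, {"offset": [-0.003, -0.907, 0], "twist": [0, 0, 0.0027], "fingers": -1}, {"offset": [-0.005, -0.914, 0], "twist": [0, 0, 0.0055], "fingers": -1}, {"offset": [-0.008, -0.921, 0], "twist": [0, 0, 0.0083], "fingers": -1}, {"offset": [-0.01, -0.928, 0], "twist": [0, 0, 0.0111], "fingers": -1}, {"offset": [-0.011, -0.932, 0], "twist": [0, 0, 0.0125], "fingers": -1}, {"offset": [-0.011, -0.932, 0], "twist": [0, 0, 0.0125], "fingers": -1}, {"offset": [-0.011, -0.932, 0], "twist": [0, 0, 0.0125], "fingers": -1}, {"offset": [0, -0.8, 0], "twist": [0, 0, 0.0125], "fingers": -1}, {"offset": [0, -0.6, 0], "twist": [0, 0, 0], "fingers": -1}, {"offset": [0, -0.3, 0], "twist": [0, 0, 0], "fingers": -1}, {"offset": [0, 0, 0], "twist": [0, 0, 0], "fingers": -1}, {"offset": [0, 0, 0], "twist": [0, 0, 0], "fingers": -1}]}}

```text
clock: 14.92
position: [0.6661, -0.1349, 0.2236]
ee_rot: [2.904, 1.198, -0.002]
force: [-1.1, -0.6, -0.1]
width: 0.004
gripper_force: 0.0
```

```bash
python3 - 2>/dev/null <<'E'
from h import *
dial('d3'); fit('top')
get_image('scene');fit('scene');print(observe()['position'],observe()['clock'])
E
```

```text
24 40 min at 157.75 centroid 158.44
34 42 min at 156.75 centroid 157.57
47 52 min at 155.0 centroid 154.94
54 67 min at 189.75 centroid 188.63
top 3 axis [0.5943 0.0207] spoke deg 98.8 cost 13.4
scene 3 axis [0.6019 0.0261] spoke deg 101.9 cost 125.6
[ 0.66543813 -0.13177531  0.22440111] 15.475
```

View pics/d3.png

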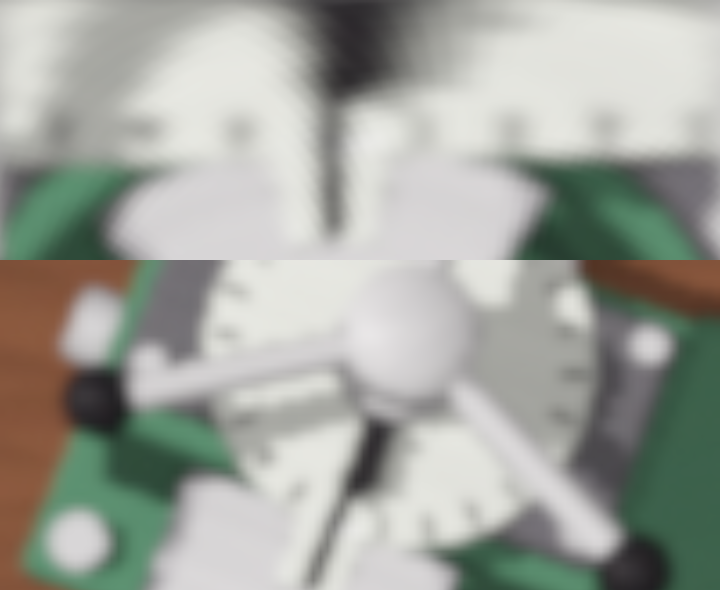

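Run:
```python
import cv2,numpy as np
for t in('d2','d3'):
    g=cv2.imread(f'pics/{t}.png')[:260].mean(2)
    for lo,hi in((22,26),(26,29),(29,32),(32,35),(35,38)):
        w=g[(lo-20)*5:(hi-20)*5].mean(0)
        o=[]
        for th in(70,90,110):
            i=np.where(w[270:460]<th)[0]+270
            o.append((round(100+i.min()/6,1),round(100+i.max()/6,1),round(100+i.mean()/6,2)) if len(i) else None)
        print(t,lo,hi,w.min().round(),o)
```

```text
d2 22 26 43.0 [(np.float64(157.8), np.float64(168.5), np.float64(163.17)), (np.float64(156.2), np.float64(170.5), np.float64(163.33)), (np.float64(154.7), np.float64(172.8), np.float64(163.75))]
d2 26 29 47.0 [(np.float64(159.0), np.float64(167.5), np.float64(163.25)), (np.float64(157.8), np.float64(169.7), np.float64(163.75)), (np.float64(156.5), np.float64(171.3), np.float64(163.92))]
d2 29 32 49.0 [(np.float64(160.0), np.float64(167.5), np.float64(163.75)), (np.float64(158.7), np.float64(169.2), np.float64(163.92)), (np.float64(157.5), np.float64(171.0), np.float64(164.25))]
d2 32 35 47.0 [(np.float64(159.5), np.float64(167.5), np.float64(163.5)), (np.float64(158.5), np.float64(169.0), np.float64(163.75)), (np.float64(157.5), np.float64(170.7), np.float64(164.08))]
d2 35 38 55.0 [(np.float64(158.8), np.float64(165.3), np.float64(162.08)), (np.float64(157.3), np.float64(167.0), np.float64(162.17)), (np.float64(156.3), np.float64(168.8), np.float64(162.58))]
d3 22 26 44.0 [(np.float64(154.2), np.float64(164.2), np.float64(159.17)), (np.float64(152.5), np.float64(166.2), np.float64(159.33)), (np.float64(151.2), np.float64(168.5), np.float64(159.83))]
d3 26 29 46.0 [(np.float64(154.7), np.float64(163.5), np.float64(159.08)), (np.float64(153.5), np.float64(165.7), np.float64(159.58)), (np.float64(152.2), np.float64(167.2), np.float64(159.67))]
d3 29 32 45.0 [(np.float64(155.3), np.float64(163.5), np.float64(159.42)), (np.float64(154.2), np.float64(165.0), np.float64(159.58)), (np.float64(153.2), np.float64(166.7), np.float64(159.92))]
d3 32 35 47.0 [(np.float64(155.2), np.float64(163.2), np.float64(159.17)), (np.float64(154.0), np.float64(165.0), np.float64(159.5)), (np.float64(153.0), np.float64(166.3), np.float64(159.67))]
d3 35 38 51.0 [(np.float64(155.2), np.float64(160.5), np.float64(157.83)), (np.float64(154.2), np.float64(162.5), np.float64(158.33)), (np.float64(153.2), np.float64(164.2), np.float64(158.67))]
```

{"op": "jog_arm", "data": {"plan": [{"offset": [0, -0.3, 0], "twist": [0, 0, 0], "fingers": -1}, {"offset": [0, -0.6, 0], "twist": [0, 0, 0.01], "fingers": -1}, {"offset": [-0.01, -0.8, 0], "twist": [0, 0, 0.0125], "fingers": -1}, {"offset": [-0.011, -0.88, 0], "twist": [0, 0, 0.0125], "fingers": -1}, {"offset": [-0.011, -0.91, 0], "twist": [0, 0, 0.0125], "fingers": -1}, {"offset": [-0.011, -0.932, 0], "twist": [0, 0, 0.0125], "fingers": -1}, {"offset": [-0.015, -0.943, 0], "twist": [0, 0, 0.0167], "fingers": -1}, {"offset": [-0.017, -0.95, 0], "twist": [0, 0, 0.0194], "fingers": -1}, {"offset": [-0.0185, -0.9565, 0], "twist": [0, 0, 0.0217], "fingers": -1}, {"offset": [-0.0185, -0.9565, 0], "twist": [0, 0, 0.0217], "fingers": -1}, {"offset": [-0.0185, -0.9565, 0], "twist": [0, 0, 0.0217], "fingers": -1}, {"offset": [0, -0.8, 0], "twist": [0, 0, 0.0217], "fingers": -1}, {"offset": [0, -0.6, 0], "twist": [0, 0, 0], "fingers": -1}, {"offset": [0, -0.3, 0], "twist": [0, 0, 0], "fingers": -1}, {"offset": [0, 0, 0], "twist": [0, 0, 0], "fingers": -1}, {"offset": [0, 0, 0], "twist": [0, 0, 0], "fingers": -1}]}}

```text
clock: 17.48
position: [0.6657, -0.1353, 0.2234]
ee_rot: [2.904, 1.197, -0.003]
force: [0.5, 0.9, -0.0]
width: 0.003
gripper_force: 0.0
```

```bash
python3 - 2>/dev/null <<'E'
from h import *
dial('d4'); fit('top')
get_image('scene');fit('scene');print(observe()['position'],observe()['clock'])
g=cv2.imread('pics/d4.png')[:260].mean(2)
def mid(w,a,b,th):
    i=np.where(w[a:b]<th)[0]+a; return round(100+(i.min()+i.max())/12,2) if len(i) else None
for lo in(22,25,28,31,33,35,37,39): print(lo,[mid(g[(lo-20)*5:(lo-17)*5].mean(0),270,460,t) for t in(70,90,110)])
for lo in range(44,64,3):
    w=g[(lo-20)*5:(lo-17)*5].mean(0)[290:370]; d=np.clip(np.percentile(w,60)-20-w,0,None); print(lo,round(100+(d*np.arange(290,370)).sum()/d.sum()/6,2))
for a,b in((220,260),(400,450),(490,535),(580,630)):
    w=g[118:140].mean(0)[a:b]; d=w.max()-w; d=np.clip(d-d.max()/2,0,None); print('tick',round(100+(d*np.arange(a,b)).sum()/d.sum()/6,2))
E
```

```text
24 40 min at 155.5 centroid 155.83
34 42 min at 155.25 centroid 155.9
47 52 min at 155.0 centroid 154.95
54 67 min at 189.75 centroid 188.63
top 3 axis [0.5962 0.0212] spoke deg 95.4 cost 22.7
scene 3 axis [0.5942 0.022 ] spoke deg 98.2 cost 23.2
[ 0.6654099  -0.13180917  0.22439994] 18.025
22 [np.float64(155.67), np.float64(156.08), np.float64(156.33)]
25 [np.float64(155.5), np.float64(155.67), np.float64(156.0)]
28 [np.float64(155.75), np.float64(156.08), np.float64(156.33)]
31 [np.float64(156.17), np.float64(156.33), np.float64(156.58)]
33 [np.float64(156.17), np.float64(156.42), np.float64(156.5)]
35 [np.float64(155.92), np.float64(156.17), np.float64(156.5)]
37 [None, np.float64(155.5), np.float64(155.5)]
39 [None, None, None]
44 155.18
47 154.99
50 155.04
53 155.29
56 155.28
59 155.35
62 155.53
tick 139.99
tick 170.36
tick 185.38
tick 200.96
```

View pics/d4.png

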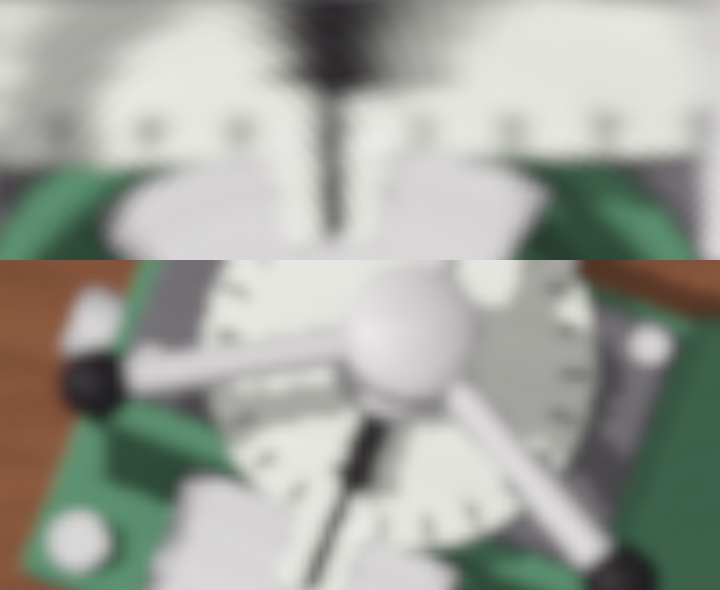

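{"op": "jog_arm", "data": {"plan": [{"offset": [0, -0.3, 0], "twist": [0, 0, 0], "fingers": -1}, {"offset": [0, -0.6, 0], "twist": [0, 0, 0.01], "fingers": -1}, {"offset": [-0.01, -0.8, 0], "twist": [0, 0, 0.0217], "fingers": -1}, {"offset": [-0.018, -0.9, 0], "twist": [0, 0, 0.0217], "fingers": -1}, {"offset": [-0.0185, -0.935, 0], "twist": [0, 0, 0.0217], "fingers": -1}, {"offset": [-0.0185, -0.95, 0], "twist": [0, 0, 0.0217], "fingers": -1}, {"offset": [-0.0185, -0.9565, 0], "twist": [0, 0, 0.0217], "fingers": -1}, {"offset": [-0.02, -0.961, 0], "twist": [0, 0, 0.0233], "fingers": -1}, {"offset": [-0.02, -0.961, 0], "twist": [0, 0, 0.0233], "fingers": -1}, {"offset": [-0.02, -0.961, 0], "twist": [0, 0, 0.0233], "fingers": -1}, {"offset": [0, -0.8, 0], "twist": [0, 0, 0.0217], "fingers": -1}, {"offset": [0, -0.6, 0], "twist": [0, 0, 0], "fingers": -1}, {"offset": [0, -0.3, 0], "twist": [0, 0, 0], "fingers": -1}, {"offset": [0, 0, -0.3], "twist": [0, 0, 0], "fingers": -1}, {"offset": [0, 0, -0.3], "twist": [0, 0, 0], "fingers": -1}, {"offset": [0, 0, -0.3], "twist": [0, 0, 0], "fingers": -1}]}}

```text
clock: 20.02
position: [0.665, -0.132, 0.2685]
ee_rot: [-2.902, -1.201, 0.001]
force: [0.3, 0.7, 0.3]
width: 0.005
gripper_force: 0.0
```

```bash
python3 - 2>/dev/null <<'E'
from h import *
dial('d5'); fit('top'); print(observe()['position'],observe()['clock'])
g=cv2.imread('pics/d5.png')[:260].mean(2)
def mid(w,a,b,th):
    i=np.where(w[a:b]<th)[0]+a; return round(100+(i.min()+i.max())/12,2) if len(i) else None
for lo in(22,25,28,31,33,35): print(lo,[mid(g[(lo-20)*5:(lo-17)*5].mean(0),270,460,t) for t in(70,90,110)])
E
```

```text
24 40 min at 155.5 centroid 155.79
34 42 min at 155.25 centroid 155.89
47 52 min at 155.0 centroid 154.95
54 67 min at 189.75 centroid 188.63
top 3 axis [0.5954 0.0238] spoke deg 97.6 cost 46.0
[ 0.66536205 -0.13184995  0.26909381] 20.475
22 [np.float64(155.42), np.float64(155.92), np.float64(156.25)]
25 [np.float64(155.42), np.float64(155.75), np.float64(156.08)]
28 [np.float64(155.67), np.float64(155.92), np.float64(156.17)]
31 [np.float64(156.0), np.float64(156.25), np.float64(156.5)]
33 [np.float64(156.08), np.float64(156.33), np.float64(156.42)]
35 [np.float64(155.83), np.float64(156.25), np.float64(156.5)]
```

Pointer and line agree to within about a degree, and the arm is clear of the handle, so I'm handing it in.

```bash
python3 -c "from cell import *;print(sign_off())"
```

```text
the job is handed in; nothing more can be done
None
```

The handle is set and the job handed in: I pushed one spoke clockwise with the closed fingertips until the pointer stood on the long line, within about 1° by the top camera and not seen to run past it, then moved the arm clear at about 20 s.

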